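Load the casting carriage and index it under the mixer nozzle

ROBOT

A 7-joint arm with a two-finger parallel gripper is mounted at the origin on the work surface. World frame = base frame: x ahead of the robot, y to its left, z up, the work surface at z = 0. Lengths are in m, angles in rad, forces in N, time in s.
With the tool pointing down it reaches from about 0.425 to 1.025 m from the base axis. Payload 9.4 kg.
Tool frame: the origin (TCP) lies on the mounting face of the last link; the fingertips stand bot.tip_extent ahead of it and the grasp point (between the pads) lies 155 mm ahead of it (bot.tip_extent is the distance from the TCP to the fingertips, in m); z points along the fingers, y is the direction in which the jaws open and shut (so a half turn about z gives the same grasp; the last joint's range is limited). The gripper opens to 85 mm and grips with 20 to 120 N. Pads are 22 mm wide; open, the fingers measure 114 mm over their backs; the gripper's body (76 mm by 85 mm) begins 54 mm behind the grasp point. The pads swing forward as they close: fully open they stand 13 mm farther back than shut.
Start: joints at [1.112, 0.599, -0.003, 1.599, 0.002, 0.943, -0.08], TCP at [0.27, -0.673, 0.405] pointing down, gripper open.
Joint ranges: [-2.57, 2.57], [-0.35, 1.97], [-1.29, 1.29], [0.11, 2.56], [-1.05, 4.19], [0.11, 1.86], [-2.63, 2.63]. Speed limits (rad/s): [2.22, 2.22, 3.01, 3.01, 3.14, 3.14, 3.14].

INTERFACE

Orientations are given as a unit quaternion [w, x, y, z].
In Python, from rig import bot gives the robot as it stands. The module is installed in compiled form; this text tells all that it offers.
- The arm moves only by the shell command python3 -m pendant 'ROWS' [FORCE]. ROWS is JSON, a list of rows, each a list of 5 numbers: the gripper command: -1 is shut, 1 is fully open, values between are in proportion, then the shift along the world's x, y, z in m, then the turn about the world's z in rad. A call has 1 to 12 rows; each row is the pose to reach, as a shift and turn from the pose commanded when the call began; what a row does not reach only later rows make up. A row lasts 1/12 s, in which the tool goes at most 41.7 mm and 7.16 degrees, less where a joint would pass 70% of its speed; a pose out of reach is approached as far as the arm can. A call with a gripper value outside its range is refused whole. The fingers move at their own pace and stop on an object; FORCE is the grip in N (left out, the last holds). Time passes only in rows, so rows that repeat a pose let the fingers close. It gives the time, the measured TCP pose, the force and the opening at its end, in the units of the state.
- bot.get_obs(): the state, without advancing time (a new reading comes with each control period).
- bot.camera(name): name is "side" or "top"; returns a dict with "img" (420x560x3 uint8, red, green, blue), "K" (3x3 intrinsics, pixels), "k1" (the pictures are not rectified: a ray, as slopes to the right and down, at radius r is drawn at 1 + k1 r^2 times it, then the intrinsics apply), "R" (3x3) and "t" (3): a world point X has camera coordinates R X + t. Camera axes: x right, y down, z forward; pixel columns grow to the right and rows downward; lengths in m; the calibration is good to about 2 mm. A picture is of the moment at which its call begins. There is no depth.
- bot.finish_job(): hands the job in, once; it reports no verdict.
The state is a dict: "time_s": time; "qpos": joint angles; "dq": joint speeds; "joint_efforts": joint torques, N m; "tool_pos": TCP position; "ee_rot": TCP orientation; "contact_force": force on the tool from outside, world axes, zero at the start; "moment": the same for the moment, N m; "width": finger opening in m.
Only numpy, scipy, OpenCV 4.12 (cv2) and the standard library are available. Lean on these libraries where they do the work, as an engineer would, in place of code of your own. Each camera call takes 0.05 s, during which the arm holds its last target.

TASK

Finish loading the three-bay casting carriage; its bays are counted from the end nearest the dosing nozzle, and the first already holds the tall mould. Slide the low square mould through the loading gap fully home into the second bay, push the carriage one station towards the nozzle so that it clicks in with the tall mould under the nozzle, then slide the round mould fully home into the third bay, which now stands at the gap. All moulds must end upright in their own bays; leave the bottle, the cup and the hand tools where they are.

Things in the scene. Friction and masses are not known exactly. Their poses are not given: they have to be found in the camera images.
- gap (a point): Reference point of the casting line (fixed to the bench; its place and yaw differ each time): middle of the loading station, at deck height, 45 mm above the bench. Axes: +x away from the robot into the bays, +y along the rail towards the nozzle, z up. The other points have the same axes.
- deck (a point): Middle of the grey loading deck's top, 152 mm to the -x side of gap; the flat deck is 220 mm deep (x) and 400 mm wide (y). On its far edge (47 to 42 mm before gap) stands a steel strip 20 mm high with an opening 78 mm wide about gap, the loading gap. Two 20 mm high guide plates flare from the gap to 64 mm either side of its middle, 84 mm before gap.
- nozzle (a point): Tip of the downward dosing nozzle, over the rail 180 mm to the +y side of gap, 142 mm above the bench. The twin cartridges above it (from 320 mm up) reach to 495 mm above the bench, on a slim column behind the rail, 100 mm farther to +y.
- carriage (a joint): Carriage position on the rail, m: 0 at the start (bay 2 at the gap), growing towards the nozzle; end stops -0.095 and 0.275. A sprung ball clicks into notches at -0.09, 0, 0.09 (bay 3 at the gap, bay 1 under the nozzle), 0.18 and 0.27. About 7 N pushes it out of a notch; it then runs lightly (about 1 N) and stays where left; the ball draws it in over the last 3 mm.
- bay1 (a point): First bay, one dot on its back fence: where the centre of a mould's underside is when fully home against the fence, on the bay floor (1.5 mm below the deck, 2 mm slit between). Moves with the carriage; starts 90 mm to +y of the gap. Each bay: 83 mm wide between 7 mm dividers, 76 mm deep, open towards the robot, dividers and fence 22 mm high. In x it lies 3 mm beyond gap.
- bay2 (a point): Second (middle) bay, two dots: the same point as in bay 1, 90 mm further from the nozzle. At the loading gap at the start.
- bay3 (a point): Third bay, three dots: the same point, 180 mm further from the nozzle than in bay 1. At the loading gap when the carriage is at 0.09.
- knob (a point): Top centre of the black push knob on the carriage's end away from the nozzle, 77 mm to the -y side of bay 3 and 3 mm nearer the robot: upright, 24 mm across, its top 48 mm above the bay floor. The carriage plate, level with the bay floor, reaches 18 mm beyond it to -y; beyond that there are only the low rails, 23 mm below the bay floor.
- square_mould: Low square plaster mould, an open-topped block 70 x 70 mm, 50 mm high, walls 10 mm, cavity 50 x 50 mm and 40 mm deep; about 0.2 kg. Origin: centre of its underside, x and y parallel to the sides. Starts on the loading deck, left or right of the gap.
- round_mould: Round plaster mould, an open-topped cup 70 mm across, 50 mm high, wall 10 mm, cavity 50 mm across and 40 mm deep; about 0.15 kg. Origin: centre of its underside. Starts on the loading deck, on the other side of the gap.
- tall_mould: Tall square plaster mould, 70 x 70 mm, 70 mm high, cavity 50 x 50 mm and 60 mm deep, about 0.25 kg, standing in the first bay. Origin: centre of its underside. It stays in that bay.
- release_bottle: Bystander: upright white bottle, 60 mm across, 170 mm high, on the bench to the left. Origin: centre of its underside.
- mixing_cup: Bystander: open grey cup, 90 mm across the rim, 100 mm high, on the bench to the right. Origin: centre of its underside.
- mallet: Bystander: hammer lying on the bench to the left.
- plaster_knife: Bystander: spatula lying on the bench to the right.
There are look-alikes about, which are no part of the job. What is shaped like the round_mould but green or turquoise is not meant.

How it is judged:
By the outcome, as a careful person would: the job done as asked, in the order asked, and still so for the second after the job is handed in, with the robot touching nothing.
It also fails if it takes over 61 s, if anything falls off the work surface, if the arm or the gripper's body presses on something with over 40 N, if the wrist force passes 120 N, or if a joint passes its speed limit or range.

## Working session

There is one attempt and no reset: what is moved stays moved. The work goes in short steps, Python scripts to look and compute and a shell command to move; the robot and the scene stay as the last step left them, time stands still between calls to the robot, and variables do not carry over. Pictures are saved under pics/ and viewed, and the job is handed in when it is done.

```bash
mkdir -p pics; python3 - <<'E'
from rig import bot
import cv2,numpy as np
print(bot.tip_extent,bot.get_obs())
for n in("side","top"):
    c=bot.camera(n);cv2.imwrite(f"pics/{n}0.png",c["img"][:,:,::-1]);print(n,c["K"],c["k1"],c["R"],c["t"])
E
```

```text
0.1734 {'time_s': 0.0, 'qpos': array([ 1.11228496,  0.60013185, -0.00253925,  1.60013756,  0.00180199,
        0.94292174, -0.07977541]), 'dq': array([-0.00080541,  0.00080461, -0.00043774, -0.00050949,  0.00157497,
        0.00093993, -0.00149922]), 'joint_efforts': array([-2.59954555e-03, -7.76480913e+01,  1.56403989e+00, -2.58022302e+01,
        1.22268585e-02,  8.65888927e-03, -1.09244326e-05]), 'tool_pos': array([ 0.27006376, -0.67259836,  0.40380921]), 'ee_rot': array([-7.66034183e-04,  9.81824789e-01,  1.89787897e-01, -2.24316815e-04]), 'contact_force': array([ 0.44593718, -0.13069324, -0.54872763]), 'moment': array([ 0.05596791, -0.02337925,  0.00510219]), 'width': 0.08500080213565087}
side [[484.16548196   0.         275.41244718]
 [  0.         484.16548196 204.37907579]
 [  0.           0.           1.        ]] -0.08985560790577608 [[-0.97740842 -0.21108906  0.010686  ]
 [-0.16873207  0.74883714 -0.6409153 ]
 [ 0.12728813 -0.62823909 -0.76753722]] [0.49295551 0.12904402 1.76272696]
top [[413.16630162   0.         280.81484398]
 [  0.         413.16630162 203.8047032 ]
 [  0.           0.           1.        ]] 0.016324778544266772 [[ 0.01114227 -0.99975796 -0.0189701 ]
 [-0.98478624 -0.0076814  -0.17360028]
 [ 0.17341255  0.02061579 -0.98463347]] [0.03411072 0.51170583 1.14108572]
```

View pics/top0.png

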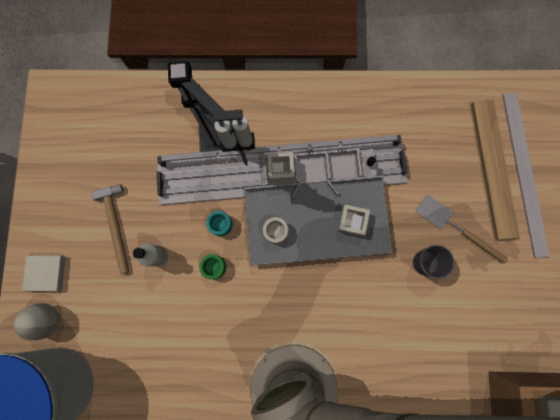

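View pics/side0.png

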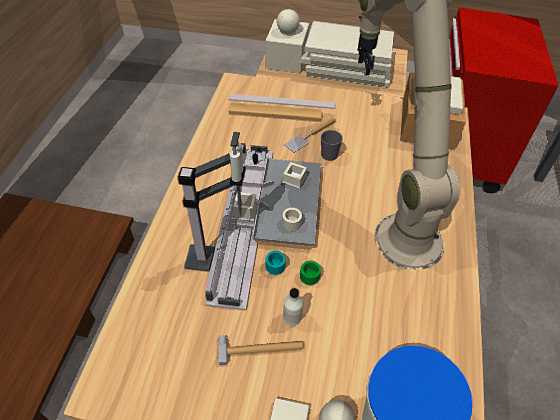

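```bash
cat > h.py <<'E'
import numpy as np,cv2
from rig import bot
def ray(c,uv):
    p=cv2.undistortPoints(np.array([[uv]],float),c["K"],np.array([c["k1"],0,0,0,0.]))[0,0]
    d=c["R"].T@np.array([p[0],p[1],1]); o=-c["R"].T@c["t"]; return o,d
def onz(c,uv,z):
    o,d=ray(c,uv); return o+d*(z-o[2])/d[2]
def proj(c,X):
    return cv2.projectPoints(np.array(X,float).reshape(-1,3),cv2.Rodrigues(c["R"])[0],c["t"],c["K"],np.array([c["k1"],0,0,0,0.]))[0][:,0]
def crop(c,x0,y0,x1,y1,s,fn):
    im=cv2.resize(c["img"][y0:y1,x0:x1,::-1],None,fx=s,fy=s,interpolation=cv2.INTER_CUBIC)
    im=np.clip(im.astype(float)*1.5,0,255).astype(np.uint8)
    cv2.imwrite(fn,im)
E
python3 - <<'E'
from h import *
c=bot.camera("top");crop(c,230,110,420,270,4,"pics/t1.png")
c=bot.camera("side");crop(c,190,130,340,310,3,"pics/s1.png")
E
```

```text
(no output)
```

View pics/t1.png

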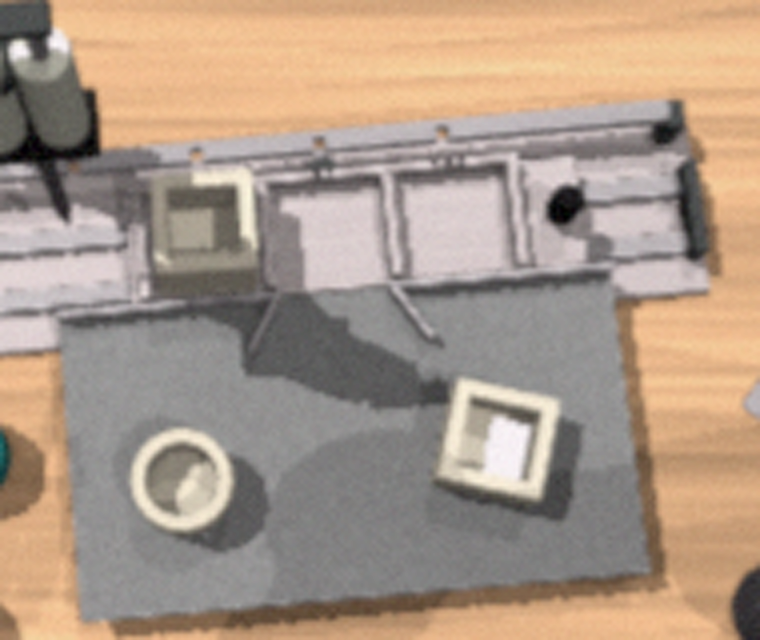

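View pics/s1.png

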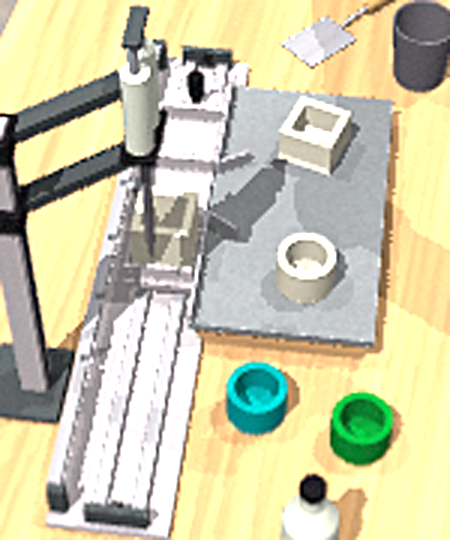

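```bash
cat > m.py <<'E'
from h import *
t=bot.camera("top")
P=lambda u,v,z:onz(t,(230+u/4-.375,110+v/4-.375),z)
cs={k:P(*v,.045) for k,v in dict(FL=(62,322),FR=(612,292),NL=(82,620),NR=(652,572)).items()}
for k,v in cs.items():print(k,v[:2].round(4))
d=lambda a,b:np.linalg.norm(cs[a]-cs[b]).round(4)
print("near",d("NL","NR"),"left",d("FL","NL"),"right",d("FR","NR"))
a=cs["NL"]-cs["NR"];print("yaw near",np.arctan2(-a[0],a[1]))
a=cs["FL"]-cs["NL"];print("yaw left",np.arctan2(a[1],a[0]));a=cs["FR"]-cs["NR"];print("yaw right",np.arctan2(a[1],a[0]))
print("knob",P(567,200,.0915),"gapL strip end",P(278,290,.065),"gapR",P(390,285,.065))
print("guide ends",P(252,360,.065),P(438,342,.065))
for n in("top","side"):
    c=bot.camera(n);hsv=cv2.cvtColor(c["img"],cv2.COLOR_RGB2HSV)
    f=c["img"].astype(int);m=((f[:,:,0]-f[:,:,2]>18)&(f[:,:,0]-f[:,:,2]<75)&(f[:,:,0]>95)&(f[:,:,1]>90)).astype(np.uint8)
    box=(245,180,390,265) if n=="top" else (255,155,322,245)
    b=np.zeros_like(m);b[box[1]:box[3],box[0]:box[2]]=m[box[1]:box[3],box[0]:box[2]]
    for q in cv2.findContours(b,0,2)[0]:
        if cv2.contourArea(q)>100:
            r=cv2.minAreaRect(q);print(n,cv2.contourArea(q),r,cv2.boundingRect(q))
            if n=="top":
                ps=np.array([onz(c,p,.095) for p in cv2.boxPoints(r)]);print(ps[:,:2].round(4),ps.mean(0).round(4))
                w=np.array([onz(c,p[0],.095)[:2] for p in q]);print("circ",cv2.minEnclosingCircle((w*1000).astype(np.float32)),cv2.minAreaRect((w*1000).astype(np.float32)))
    cv2.imwrite(f"pics/mask_{n}.png",b*255)
E
python3 m.py
```

```text
FL [0.5507 0.1427]
FR [ 0.5756 -0.2537]
NL [0.3377 0.123 ]
NR [ 0.3753 -0.2751]
near 0.3999 left 0.2139 right 0.2015
yaw near 0.0941144508560939
yaw left 0.09193627714870176
yaw right 0.1064844002532291
knob [ 0.63053959 -0.21376882  0.0915    ] gapL strip end [ 0.5708992  -0.01286877  0.065     ] gapR [ 0.57506808 -0.09239379  0.065     ]
guide ends [0.52010321 0.00530541 0.065     ] [ 0.53402304 -0.12586015  0.065     ]
top 193.0 ((359.0, 261.0), (6.0, 60.0), 90.0) (329, 258, 61, 7)
[[ 0.3562 -0.0928]
 [ 0.3579 -0.2525]
 [ 0.3421 -0.252 ]
 [ 0.3403 -0.0927]] [ 0.3491 -0.1725  0.095 ]
circ ((349.09539794921875, -172.61070251464844), 80.42095947265625) ((349.0934143066406, -172.6107177734375), (15.846592903137207, 160.0598907470703), 0.6589279770851135)
top 420.0 ((275.20001220703125, 229.6000213623047), (23.25510597229004, 23.25510597229004), 26.56505012512207) (263, 218, 25, 24)
[[0.4167 0.0946]
 [0.474  0.0672]
 [0.4458 0.0101]
 [0.3891 0.0378]] [0.4314 0.0524 0.095 ]
circ ((431.959228515625, 53.058204650878906), 32.78858184814453) ((431.42584228515625, 52.424652099609375), (63.47
[... 282 characters left out ...]
63732910156, 127.37069702148438), (144.16177368164062, 13.429649353027344), 1.5173228979110718)
top 544.0 ((354.13201904296875, 219.26119995117188), (25.109312057495117, 23.985013961791992), 12.994616508483887) (340, 206, 29, 28)
[[ 0.4368 -0.1212]
 [ 0.5013 -0.1368]
 [ 0.4862 -0.203 ]
 [ 0.4221 -0.1868]] [ 0.4616 -0.1619  0.095 ]
circ ((460.85211181640625, -161.7093505859375), 45.0706901550293) ((461.5789489746094, -161.90252685546875), (67.50858306884766, 66.26217651367188), 77.14940643310547)
side 238.0 ((292.0, 219.0), (22.0, 18.0), 90.0) (283, 208, 19, 23)
side 350.0 ((293.17681884765625, 174.09146118164062), (19.853364944458008, 22.174530029296875), 20.2248592376709) (283, 162, 24, 26)
```

```bash
cat > r.py <<'E'
from h import *
t=bot.camera("top");g=cv2.cvtColor(t["img"],cv2.COLOR_RGB2GRAY)
l=cv2.createLineSegmentDetector().detect(g)[0][:,0]
for a in l:
    if np.hypot(a[2]-a[0],a[3]-a[1])>25 and 150<min(a[0],a[2]) and max(a[0],a[2])<415 and 125<min(a[1],a[3]) and max(a[1],a[3])<275:
        p,q=onz(t,a[:2],.045),onz(t,a[2:],.045);v=p-q
        print(a.round(1),p[:2].round(4),q[:2].round(4),"ang",np.degrees(np.arctan2(v[1],v[0])).round(2)%90)
cr=crop(t,150,125,350,275,4,"pics/t2.png")
E
python3 r.py
```

```text
[338.3 228.8 363.4 234.3] [ 0.4409 -0.1246] [ 0.4259 -0.1951] ang 78.07
[161.7 160.1 199.4 155.5] [0.6389 0.3905] [0.6537 0.2801] ang 7.640000000000001
[343.1 142.8 398.1 138.7] [ 0.6949 -0.142 ] [ 0.7077 -0.3027] ang 4.569999999999993
[331.9 180.6 379.4 176.7] [ 0.5807 -0.108 ] [ 0.5932 -0.2448] ang 5.219999999999999
[399.3 146.3 374.4 150.5] [ 0.6847 -0.3053] [ 0.6716 -0.2326] ang 10.209999999999994
[354.5 154.1 329.4 156.1] [ 0.6605 -0.1745] [ 0.654  -0.1015] ang 5.040000000000006
[240.7 188.7 169.4 195.2] [0.5549 0.1557] [0.5343 0.3615] ang 5.730000000000004
[155.5 243.3 185.4 256.2] [0.3949 0.3929] [0.3595 0.3062] ang 67.79
[241.6 161.6 170.5 168.2] [0.6359 0.1552] [0.6147 0.363 ] ang 5.849999999999994
[260.6 172.6 169.4 180.6] [0.6031 0.0989] [0.5775 0.3643] ang 5.5
[158.1 203.3 241.9 195.8] [0.5101 0.3928] [0.5339 0.1516] ang 5.6299999999999955
[169.3 177.8 256.9 169.9] [0.5859 0.3648] [0.6113 0.1098] ang 5.680000000000007
[168.  192.2 244.5 185.4] [0.5428 0.3661] [0.5647 0.1449] ang 5.6299999999999955
[368.2 259.7 343.  261.5] [ 0.3549 -0.2068] [ 0.3491 -0.1366] ang 4.6700000
[... 235 characters left out ...]
9 198.6 159.3 206.4] [0.5257 0.1513] [0.5011 0.3888] ang 5.900000000000006
[170.5 163.3 215.7 158.8] [0.6296 0.3639] [0.6439 0.2316] ang 6.159999999999997
[280.7 188.8 248.  192.2] [0.5555 0.0398] [0.5448 0.1341] ang 6.5
[379.5 180.5 333.1 184.4] [ 0.5819 -0.2448] [ 0.5694 -0.1115] ang 5.349999999999994
[268.2 177.6 294.4 176.5] [0.5884 0.0766] [5.923e-01 5.000e-04] ang 2.950000000000003
[324.7 212.  291.8 202.3] [ 0.4885 -0.0866] [0.5161 0.0076] ang 73.65
[358.2 146.1 388.2 144.1] [ 0.6848 -0.1858] [ 0.6913 -0.2734] ang 4.269999999999996
[369.5 240.  342.9 234. ] [ 0.4098 -0.2118] [ 0.4261 -0.1375] ang 77.58
[369.4 142.9 343.1 145.3] [ 0.6948 -0.2186] [ 0.6872 -0.1418] ang 5.700000000000003
```

```bash
python3 -m pendant '[[1,0.014,0.037,0,0.1],[1,0.028,0.074,0,0.2],[1,0.042,0.111,0,0.3],[1,0.056,0.148,0,0.4],[1,0.070,0.185,0,0.5],[1,0.084,0.222,0,0.6],[1,0.098,0.259,0,0.7],[1,0.112,0.296,0,0.8],[1,0.126,0.333,0,0.9],[1,0.140,0.370,0,0.97],[1,0.154,0.407,0,0.97],[1,0.154,0.407,0,0.97]]' 40; python3 -m pendant '[[1,0.014,0.037,0,0],[1,0.028,0.074,0,0],[1,0.0375,0.1036,0,0],[1,0.0375,0.1036,0,0],[1,0.0375,0.1036,-0.04,0],[1,0.0375,0.1036,-0.04,0]]'
python3 -c "
from h import *
c=bot.camera('top');crop(c,230,110,420,270,4,'pics/t3.png')
c=bot.camera('side');crop(c,190,50,390,250,3,'pics/s3.png')"
```

```text
time_s: 1.4
tool_pos: [0.4268, -0.259, 0.4053]
ee_rot: [-0.0, 0.777, 0.629, 0.002]
contact_force: [-0.0, 0.7, -0.2]
width: 0.0854
time_s: 1.9
tool_pos: [0.4606, -0.1618, 0.3611]
ee_rot: [-0.002, 0.78, 0.626, -0.001]
contact_force: [-1.1, -0.2, -0.5]
width: 0.0855
```

View pics/t3.png

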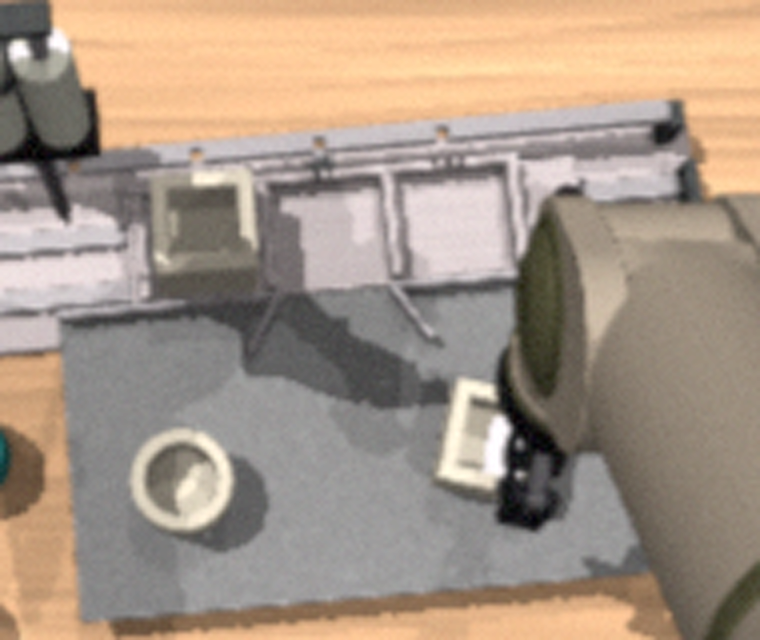

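View pics/s3.png

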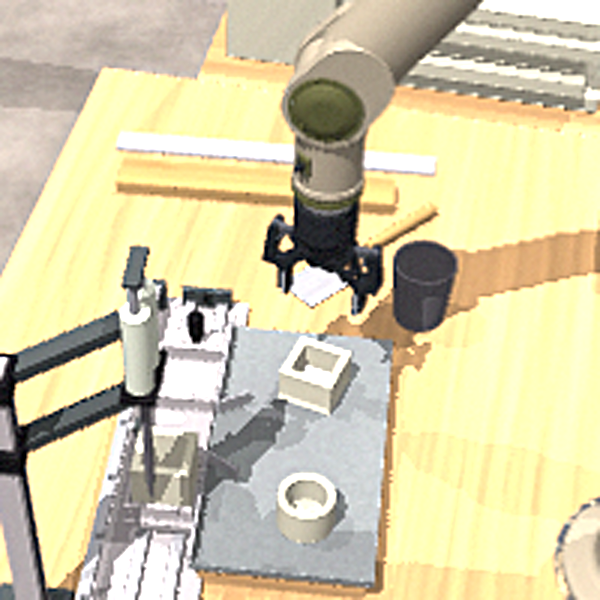

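```bash
python3 -m pendant '[[1,0,0,-0.04,0],[1,0,0,-0.08,0],[1,0,0,-0.095,0],[1,0,0,-0.095,0],[1,0,0,-0.095,0]]'
python3 -c "
from h import *
c=bot.camera('side');crop(c,220,80,340,200,5,'pics/s4.png')"
```

```text
time_s: 2.42
tool_pos: [0.462, -0.1627, 0.2704]
ee_rot: [-0.0, 0.78, 0.625, -0.0]
contact_force: [-0.1, 0.6, 0.3]
width: 0.0854
```

View pics/s4.png

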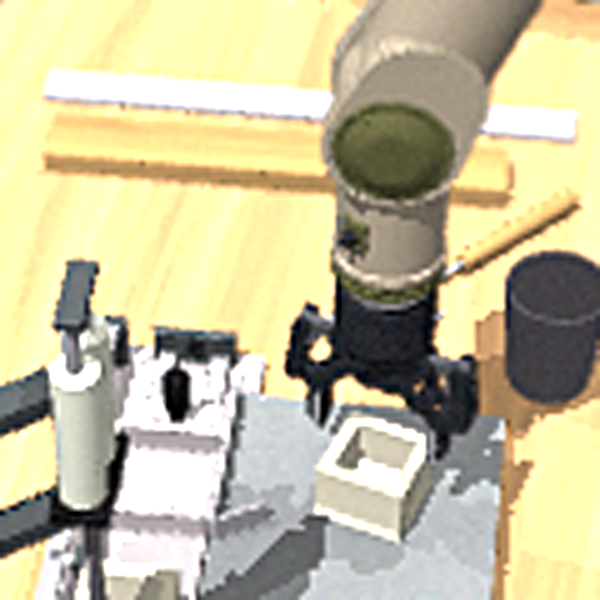

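```bash
python3 -c "
from h import *
c=bot.camera('side')
for X in [(0.462,-.1627,.11),(.462,-.1627,.095),(.4616,-.162,.045)]:
  print((proj(c,X)[0]-[220,80])*5)
f=(proj(c,(0.462+.0425*.976,-.1627-.0425*.216,.11))[0]-[220,80])*5;n=(proj(c,(0.462-.0425*.976,-.1627+.0425*.216,.11))[0]-[220,80])*5;print(f,n)
for p in [(348,418),(430,437),(405,482),(317,463)]: print(p,onz(c,(220+p[0]/5-.4,80+p[1]/5-.4),.095))
print(np.mean([onz(c,(220+p[0]/5-.4,80+p[1]/5-.4),.095) for p in [(348,418),(430,437),(405,482),(317,463)]],axis=0))
"
```

```text
[378.2213406  436.12072415]
[377.39040123 449.82870463]
[375.02607759 495.0598678 ]
[327.14604108 419.08843738] [429.89824109 453.37353822]
(348, 418) [ 0.49244459 -0.19302981  0.095     ]
(430, 437) [ 0.4268999  -0.18692004  0.095     ]
(405, 482) [ 0.43723453 -0.13588278  0.095     ]
(317, 463) [ 0.5061903  -0.14056364  0.095     ]
[ 0.46569233 -0.16409907  0.095     ]
```

```bash
python3 -m pendant '[[1,0.001,0,-0.02,0],[1,0.001,0,-0.034,0],[1,0.001,0,-0.034,0],[0.3,0.001,0,-0.034,0],[0.3,0.001,0,-0.034,0],[0.3,0.001,0,-0.034,0],[0.3,0.001,0,-0.034,0],[0.3,0.001,0,-0.034,0],[0.3,0.001,0,-0.034,0]]' 40
python3 -c "
from h import *
c=bot.camera('side');crop(c,220,80,340,200,5,'pics/s5.png')"
```

```text
time_s: 3.27
tool_pos: [0.4628, -0.1624, 0.2372]
ee_rot: [0.001, 0.78, 0.625, 0.0]
contact_force: [-0.8, -0.4, 9.4]
width: 0.0691
```

View pics/s5.png

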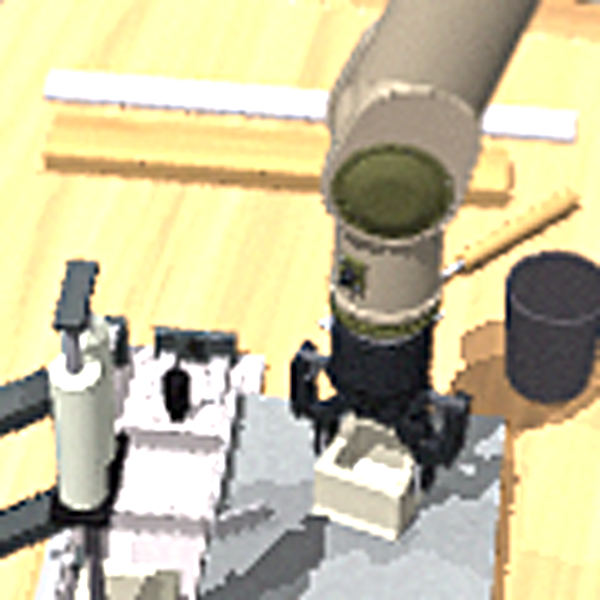

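```bash
python3 -m pendant '[[0.3,0,0,0.001,0],[0.3,0.004,0.02,0.001,0.06],[0.3,0.008,0.04,0.001,0.12],[0.3,0.012,0.06,0.001,0.18],[0.3,0.016,0.08,0.001,0.24],[0.3,0.0235,0.1,0.001,0.316],[0.3,0.0235,0.1,0.001,0.316],[0.3,0.0235,0.1,0.001,0.316]]'
python3 -c "
from h import *
c=bot.camera('side');crop(c,200,110,320,230,5,'pics/s6.png')
c=bot.camera('top');crop(c,240,110,400,230,5,'pics/t6.png')"
```

```text
time_s: 3.98
tool_pos: [0.4866, -0.0612, 0.2372]
ee_rot: [0.0, 0.671, 0.741, 0.001]
contact_force: [-0.3, 1.1, 0.4]
width: 0.0695
```

View pics/s6.png

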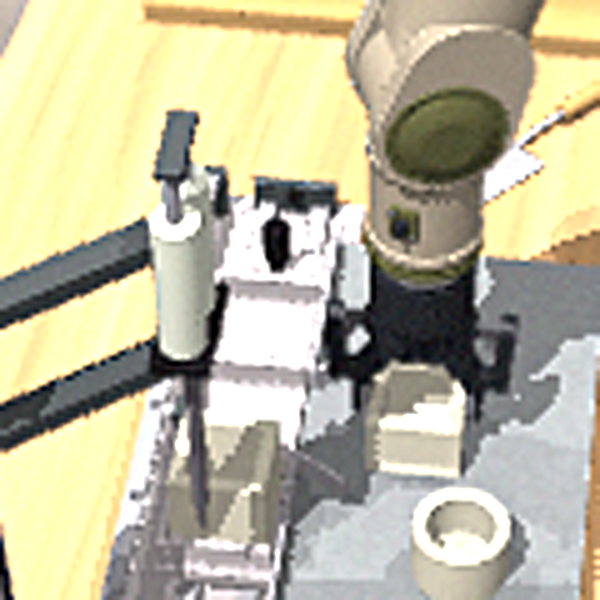

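View pics/t6.png

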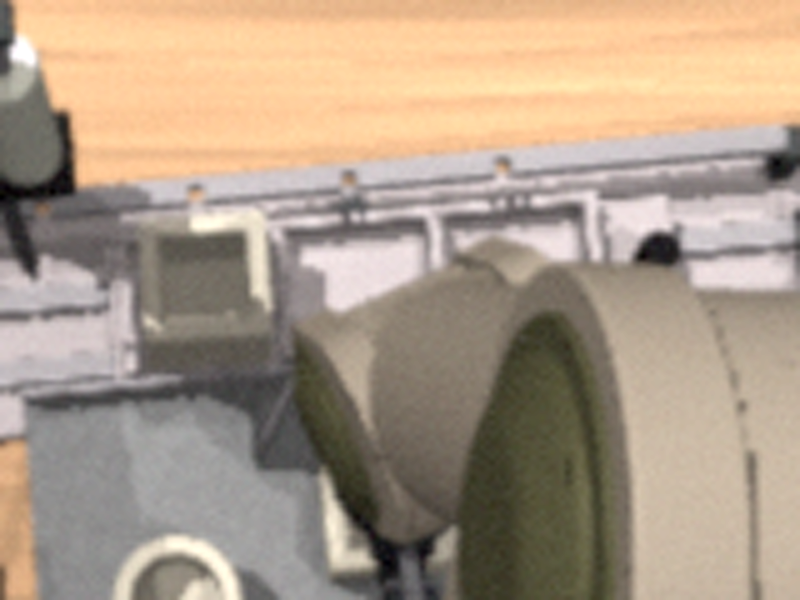

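```bash
python3 -c "
from h import *
c=bot.camera('top');s=bot.camera('side')
X=np.array([.9952,.0978]);Y=np.array([-.0978,.9952])
for p in [(323,475),(330,574),(455,563)]:
  w=onz(c,(240+p[0]/5-.4,110+p[1]/5-.4),.095)[:2];print(w,w@X,w@Y)
for p,z in [((368,405),.095),((462,415),.095),((378,468),.046),((462,475),.046)]:
  w=onz(s,(200+p[0]/5-.4,110+p[1]/5-.4),z)[:2];print('side',w,w@X,w@Y)
# expected side pos of mould if centred at tcp
t=bot.get_obs()['tool_pos'][:2];print(t@X,t@Y)
# guide ends and strip in side view
for p,z in [((343,482),.065),((303,445),.065)]:
  w=onz(s,(200+p[0]/5-.4,110+p[1]/5-.4),z)[:2];print('guide L',w,w@X,w@Y)
# gap predicted wing points
for a,b in [(-.084,.064),(-.084,-.064),(-.044,.039),(-.044,-.039)]:
  w=(.608+a)*X+(-.1093+b)*Y
  print(a,b,'top',(proj(c,(*w,.065))[0]+.4-[240,110])*5,'side',(proj(s,(*w,.065))[0]+.4-[200,110])*5)
"

```

```text
[ 0.50085318 -0.02628999] 0.49587792060744734 -0.07514724324685726
[ 0.4461959  -0.03016526] 0.4411039950749302 -0.07365842898785216
[ 0.45282406 -0.09807737] 0.4410585365947956 -0.14189278967656402
side [ 0.52257533 -0.04100065] 0.5160571003239754 -0.09191171780729626
side [ 0.45317107 -0.04664087] 0.4464343673416636 -0.09073711960622591
side [ 0.5107907  -0.02373886] 0.506017246467579 -0.07358023986742206
side [ 0.44827901 -0.0308474 ] 0.4431103960186117 -0.07454101911385692
0.47779801689660867 -0.10988726519729686
guide L [0.52980012 0.01061337] 0.528295070544917 -0.041252026953198864
guide L [ 0.56661451 -0.01765216] 0.5621683749066037 -0.07298233201430616
-0.084 0.064 top [263.66892111 440.01192061] side [349.50264091 478.34202263]
-0.084 -0.064 top [489.28642854 419.90974379] side [369.9012683  351.10390365]
-0.044 0.039 top [301.01123241 367.331605  ] side [300.07334503 447.49851525]
-0.044 -0.039 top [437.6766326  355.12603268] side [313.93247276 370.23764336]
```

```bash
python3 -m pendant '[[0.3,0.015,0.0015,0,0],[0.3,0.03,0.003,0,0],[0.3,0.045,0.0045,0,0],[0.3,0.045,0.0045,0,0]]';python3 -m pendant '[[0.3,0.01,0.001,0,0],[0.3,0.02,0.002,0,0],[0.3,0.03,0.003,0,0],[0.3,0.03,0.003,0,0]]'
python3 -c "
from h import *
c=bot.camera('side');crop(c,200,110,320,230,5,'pics/s7.png')"
```

```text
time_s: 4.52
tool_pos: [0.5333, -0.0586, 0.2373]
ee_rot: [0.001, 0.673, 0.74, 0.001]
contact_force: [6.6, -2.0, 8.2]
width: 0.0689
time_s: 4.85
tool_pos: [0.5612, -0.0557, 0.2372]
ee_rot: [0.0, 0.673, 0.74, -0.001]
contact_force: [1.4, -0.3, 9.5]
width: 0.0693
```

View pics/s7.png

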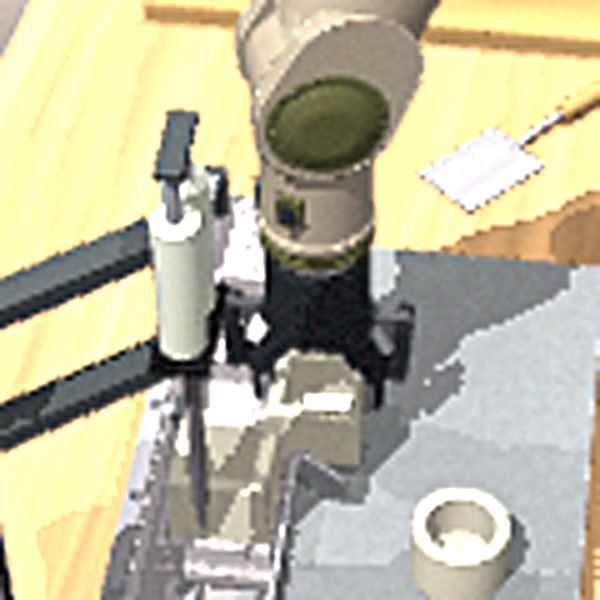

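```bash
python3 -m pendant '[[0.3,0.01,0.001,0,0],[0.3,0.02,0.002,0,0],[0.3,0.03,0.003,0,0],[0.3,0.04,0.004,0,0],[0.3,0.05,0.005,0,0],[0.3,0.05,0.005,0,0]]'; python3 -m pendant '[[0.3,0.003,0.0003,0,0],[0.3,0.003,0.0003,0,0]]';python3 -m pendant '[[0.3,0.003,0.0003,0,0],[0.3,0.003,0.0003,0,0]]'
python3 -c "
from h import *
c=bot.camera('side');crop(c,200,110,320,230,5,'pics/s8.png')"
```

```text
time_s: 5.4
tool_pos: [0.6113, -0.0506, 0.2367]
ee_rot: [0.0, 0.673, 0.74, -0.0]
contact_force: [0.5, 0.4, -1.9]
width: 0.0694
time_s: 5.57
tool_pos: [0.6137, -0.05, 0.2362]
ee_rot: [-0.0, 0.672, 0.74, -0.0]
contact_force: [0.1, 0.0, -2.1]
width: 0.0693
time_s: 5.73
tool_pos: [0.6172, -0.0493, 0.2364]
ee_rot: [-0.0, 0.672, 0.74, -0.0]
contact_force: [-0.4, -0.7, -1.0]
width: 0.0696
```

View pics/s8.png

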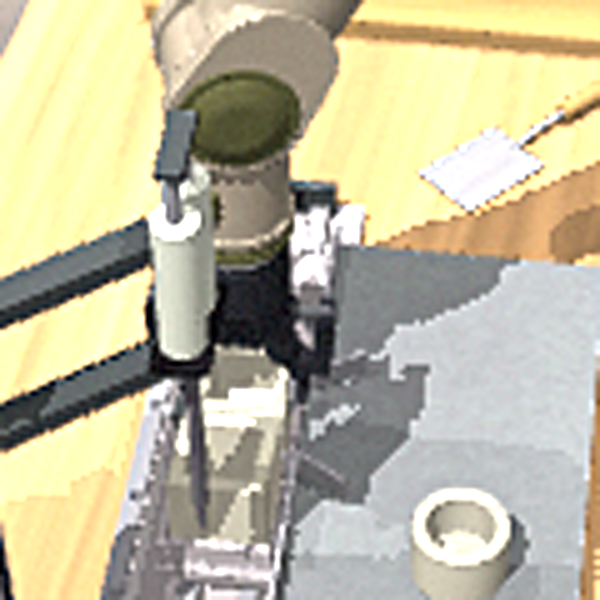

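```bash
python3 -m pendant '[[0.3,0.001,0,-0.0015,0],[0.3,0.002,0.0002,-0.0015,0],[0.3,0.002,0.0002,-0.0015,0]]';for i in 1 2 3; do python3 -m pendant '[[0.3,0.0015,0.0001,0,0],[0.3,0.0015,0.0001,0,0]]'|grep -v rot;done
```

```text
time_s: 6.03
tool_pos: [0.6186, -0.049, 0.2357]
ee_rot: [-0.0, 0.672, 0.741, -0.001]
contact_force: [-4.7, -0.4, 7.2]
width: 0.0693
time_s: 6.2
tool_pos: [0.6198, -0.0489, 0.2358]
contact_force: [-6.1, -0.7, 9.4]
width: 0.0695
time_s: 6.37
tool_pos: [0.6203, -0.0488, 0.2358]
contact_force: [-10.2, -1.1, 15.0]
width: 0.0695
time_s: 6.53
tool_pos: [0.6208, -0.0487, 0.2358]
contact_force: [-16.4, -0.8, 18.3]
width: 0.0695
```

```bash
python3 -m pendant '[[0.3,-0.002,0,0.0005,0],[1,-0.002,0,0.0005,0],[1,-0.002,0,0.0005,0],[1,-0.002,0,0.0005,0],[1,-0.002,0,0.0005,0],[1,-0.002,0,0.03,0],[1,-0.002,0,0.07,0],[1,-0.04,0,0.08,0],[1,-0.08,0,0.08,0],[1,-0.12,0,0.08,0],[1,-0.12,0,0.08,0]]'
python3 -c "
from h import *
c=bot.camera('side');crop(c,200,110,320,230,5,'pics/s9.png')
c=bot.camera('top');crop(c,240,110,400,230,5,'pics/t9.png')"
```

```text
time_s: 7.45
tool_pos: [0.4961, -0.0491, 0.3149]
ee_rot: [-0.002, 0.672, 0.741, -0.003]
contact_force: [-2.2, 0.2, 0.1]
width: 0.0856
```

View pics/s9.png

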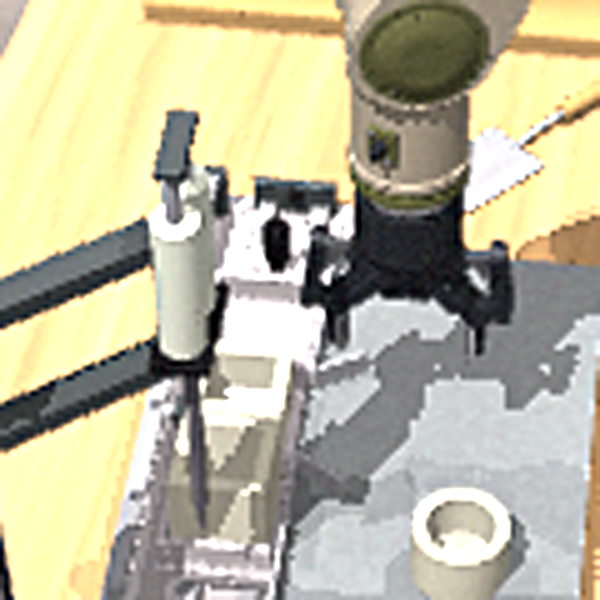

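View pics/t9.png

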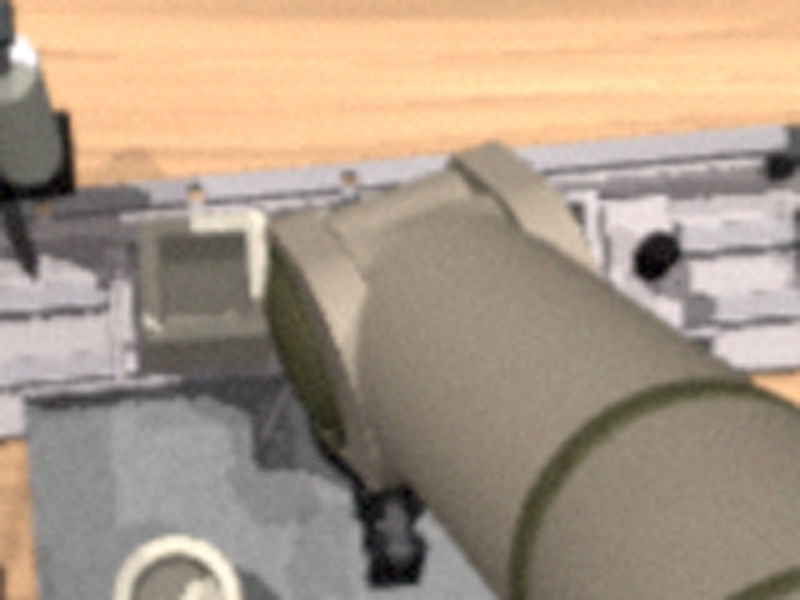

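```bash
python3 -m pendant '[[-1,0.02,-0.004,0,0],[-1,0.042,-0.008,0,0],[-1,0.042,-0.008,0,0],[-1,0.042,-0.008,-0.03,0],[-1,0.042,-0.008,-0.06,0],[-1,0.042,-0.008,-0.072,0],[-1,0.042,-0.008,-0.072,0],[-1,0.042,-0.008,-0.072,0],[-1,0.054,-0.0068,-0.072,0],[-1,0.064,-0.0058,-0.072,0],[-1,0.064,-0.0058,-0.072,0]]' 60
python3 -c "
from h import *
c=bot.camera('side');crop(c,200,110,320,230,5,'pics/s10.png')"
```

```text
time_s: 8.47
tool_pos: [0.5697, -0.0542, 0.2443]
ee_rot: [0.001, 0.672, 0.741, 0.001]
contact_force: [-0.3, -1.0, -1.2]
width: 0.0
```

View pics/s10.png

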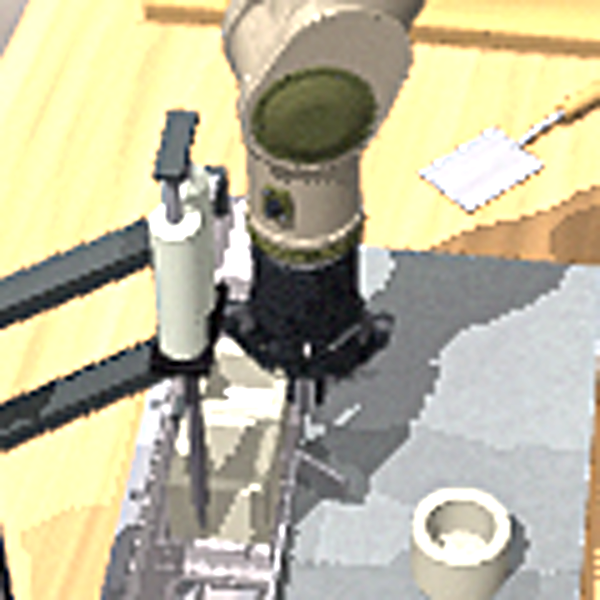

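```bash
for i in 1 2 3 4; do python3 -m pendant '[[-1,0.0025,0.0002,0,0],[-1,0.0025,0.0002,0,0]]'|grep -v rot;done
```

```text
time_s: 8.68
tool_pos: [0.5704, -0.0542, 0.2437]
contact_force: [0.5, -0.2, 0.5]
width: -0.0
time_s: 8.85
tool_pos: [0.5715, -0.0542, 0.2432]
contact_force: [-4.3, 0.1, 3.3]
width: 0.0
time_s: 9.02
tool_pos: [0.5723, -0.0541, 0.2428]
contact_force: [-10.6, -1.1, 7.9]
width: -0.0001
time_s: 9.18
tool_pos: [0.5731, -0.0541, 0.2426]
contact_force: [-18.4, -1.0, 12.2]
width: 0.0003
```

```bash
python3 -m pendant '[[-1,-0.02,-0.002,0,0],[-1,-0.02,-0.002,0.04,0],[-1,-0.02,-0.002,0.07,0],[0.3,-0.005,-0.04,0.07,0],[0.3,0.01,-0.08,0.07,0],[0.3,0.03,-0.12,0.07,0],[0.3,0.055,-0.16,0.07,0],[0.3,0.055,-0.16,0.07,0],[0.3,0.055,-0.16,0.07,0]]' 60
python3 -c "
from h import *
c=bot.camera('side');crop(c,200,110,320,230,5,'pics/s11.png')
c=bot.camera('top');crop(c,240,110,400,230,5,'pics/t11.png')"
```

```text
time_s: 9.93
tool_pos: [0.6332, -0.2178, 0.3127]
ee_rot: [0.001, 0.674, 0.739, -0.0]
contact_force: [-1.6, 0.4, 0.3]
width: 0.0557
```

View pics/s11.png

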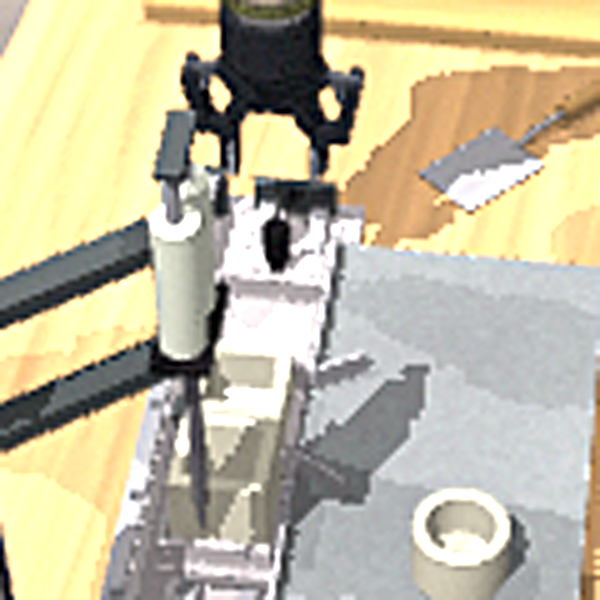

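View pics/t11.png

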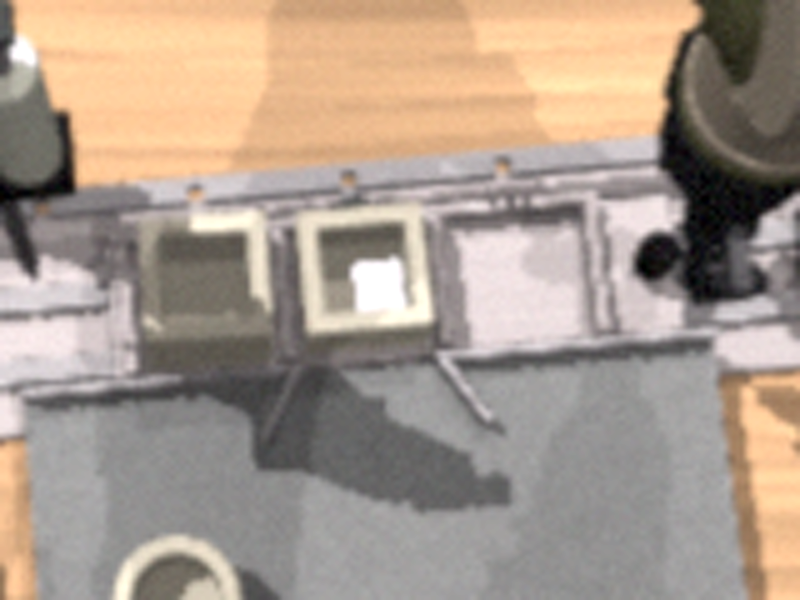

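```bash
python3 -c "
from h import *
s=bot.camera('side');c=bot.camera('top')
print(onz(s,(200+277/5-.4,110+226/5-.4),.0915),onz(c,(240+658/5-.4,110+251/5-.4),.0915))
q=[(300,212),(425,203),(435,328),(306,337)]
print(np.mean([onz(c,(240+p[0]/5-.4,110+p[1]/5-.4),.0935) for p in q],axis=0))
"
```

```text
[ 0.63351751 -0.21225931  0.0915    ] [ 0.63003116 -0.21326935  0.0915    ]
[ 0.6178191  -0.05044616  0.0935    ]
```

```bash
python3 -m pendant '[[0.3,-0.001,0.004,0,0],[0.3,-0.001,0.004,-0.03,0],[0.3,-0.001,0.004,-0.055,0],[0.3,-0.001,0.004,-0.066,0],[0.3,-0.001,0.004,-0.066,0]]'; python3 -m pendant '[[-1,0,0,0,0],[-1,0,0,0,0],[-1,0,0,0,0],[-1,0,0,0,0],[-1,0,0,0,0]]' 60
python3 -c "
from h import *
c=bot.camera('side');crop(c,200,110,320,230,5,'pics/s12.png')"
```

```text
time_s: 10.55
tool_pos: [0.6307, -0.2081, 0.2449]
ee_rot: [-0.002, 0.671, 0.741, -0.001]
contact_force: [-0.3, -0.3, 0.0]
width: 0.0555
time_s: 10.97
tool_pos: [0.6319, -0.2095, 0.249]
ee_rot: [0.001, 0.672, 0.741, 0.0]
contact_force: [-1.8, 1.6, 6.9]
width: 0.0207
```

View pics/s12.png

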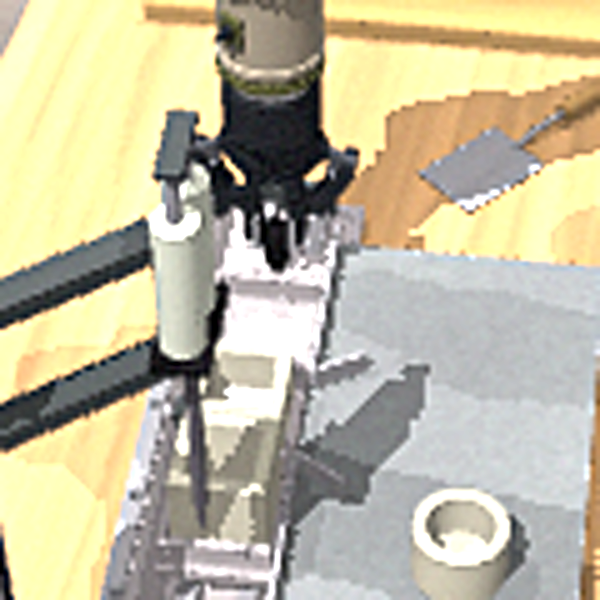

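```bash
python3 -m pendant '[[-0.2,0,0,0,0],[-0.2,0,0,-0.004,0],[-0.2,0,-0.004,-0.004,0],[-0.2,0,-0.004,-0.004,0]]' 60; python3 -m pendant '[[-1,0,0,0,0],[-1,0,0,0,0],[-1,0,0,0,0],[-1,0,0,0,0],[-1,0,0,0,0]]' 60
```

```text
time_s: 11.35
tool_pos: [0.6315, -0.2146, 0.243]
ee_rot: [0.0, 0.672, 0.74, -0.0]
contact_force: [-0.5, -0.5, 0.0]
width: 0.0341
time_s: 11.77
tool_pos: [0.6322, -0.2139, 0.2434]
ee_rot: [0.001, 0.672, 0.74, 0.0]
contact_force: [4.2, -2.4, -0.0]
width: 0.0205
```

```bash
python3 -m pendant '[[-1,-0.0004,0.004,0,0],[-1,-0.001,0.01,0,0],[-1,-0.002,0.02,0,0],[-1,-0.003,0.03,0,0],[-1,-0.004,0.04,0,0],[-1,-0.005,0.05,0,0],[-1,-0.005,0.05,0,0]]';python3 -m pendant '[[-1,-0.001,0.01,0,0],[-1,-0.002,0.02,0,0],[-1,-0.003,0.03,0,0],[-1,-0.0039,0.0395,0,0],[-1,-0.0039,0.0395,0,0],[-1,-0.0039,0.0395,0,0]]'
python3 -c "
from h import *
c=bot.camera('side');crop(c,200,110,320,230,5,'pics/s13.png')
c=bot.camera('top');crop(c,240,110,400,230,5,'pics/t13.png')"
```

```text
time_s: 12.35
tool_pos: [0.6271, -0.1612, 0.2434]
ee_rot: [-0.0, 0.671, 0.741, 0.001]
contact_force: [4.8, 3.1, 0.3]
width: 0.0211
time_s: 12.85
tool_pos: [0.6234, -0.124, 0.2434]
ee_rot: [0.001, 0.672, 0.741, 0.001]
contact_force: [5.5, -0.8, -0.3]
width: 0.0212
```

View pics/s13.png

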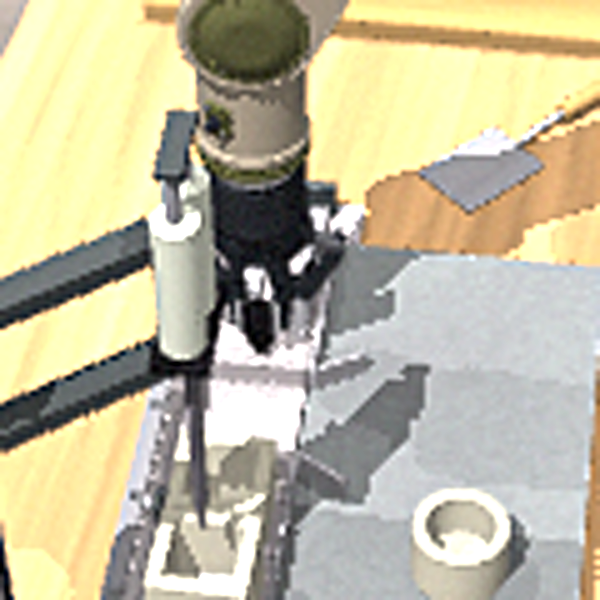

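View pics/t13.png

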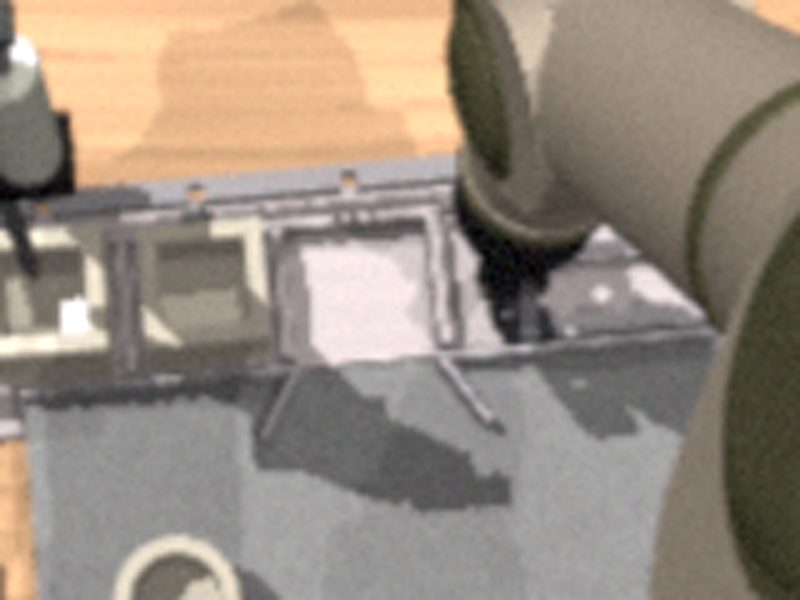

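```bash
python3 -m pendant '[[-0.2,0,0,0,0],[-0.2,0,0,0,0],[-0.2,0,0,0,0],[-0.2,0,0,0.03,0],[1,0,0,0.065,0],[1,-0.02,0.02,0.065,0],[1,-0.045,0.045,0.065,0],[1,-0.07,0.07,0.065,0],[1,-0.095,0.095,0.065,0],[1,-0.12,0.12,0.065,0],[1,-0.12,0.12,0.065,0]]' 40
python3 -c "
from h import *
c=bot.camera('side');crop(c,200,110,320,230,5,'pics/s14.png')
c=bot.camera('top');crop(c,240,110,400,230,5,'pics/t14.png')"
```

```text
time_s: 13.87
tool_pos: [0.4979, 0.0, 0.3084]
ee_rot: [-0.002, 0.67, 0.743, -0.001]
contact_force: [-1.0, 0.1, -0.0]
width: 0.0852
```

View pics/s14.png

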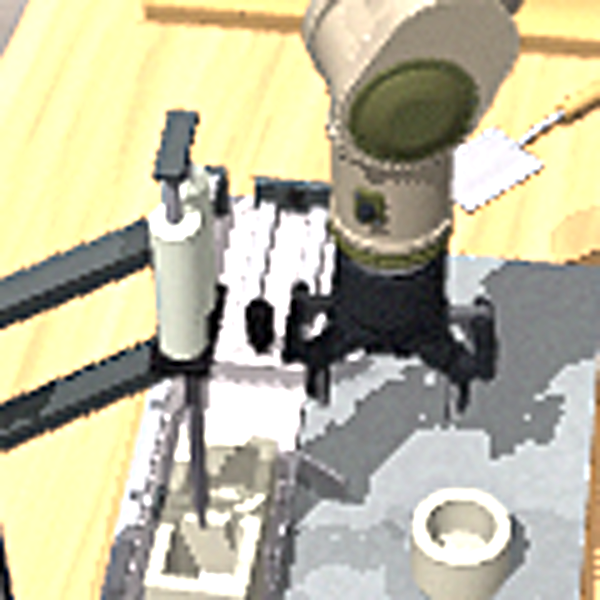

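View pics/t14.png

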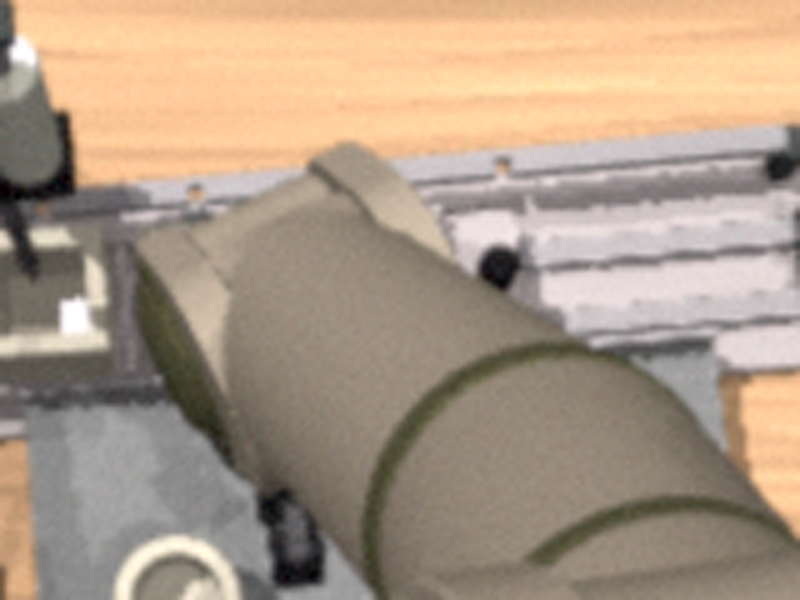

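```bash
python3 -c "
from h import *
c=bot.camera('top');s=bot.camera('side')
a=onz(c,(240+658/5-.4,110+252/5-.4),.0915);b=onz(c,(240+499/5-.4,110+264/5-.4),.0915);print(b-a,np.linalg.norm(b-a))
crop(c,240,190,320,270,7,'pics/t15.png');crop(s,260,190,330,260,8,'pics/s15.png')"
```

```text
[-0.00739132  0.08865321  0.        ] 0.08896079779495075
```

View pics/t15.png

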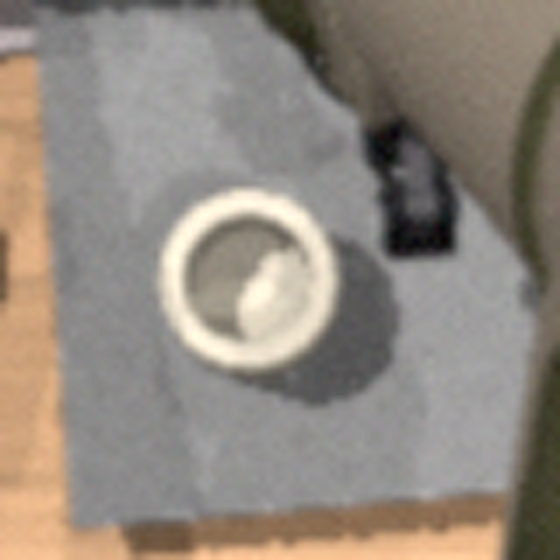

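View pics/s15.png

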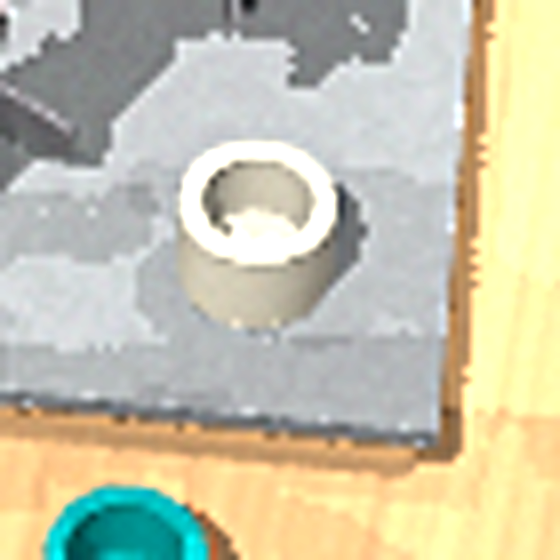

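```bash
python3 -c "
from h import *
c=bot.camera('top');s=bot.camera('side')
print(onz(c,(240+249/7-.43,190+279/7-.43),.095),onz(s,(260+259/8-.43,190+201/8-.43),.095))"
```

```text
[0.43170937 0.05255779 0.095     ] [0.43367358 0.05536857 0.095     ]
```

```bash
python3 -m pendant '[[1,-0.03,0.025,0,0],[1,-0.055,0.045,0,0],[1,-0.066,0.054,0,0],[1,-0.066,0.054,0,0],[1,-0.066,0.054,-0.02,0],[1,-0.066,0.054,-0.035,0],[1,-0.066,0.054,-0.035,0],[1,-0.066,0.054,-0.035,0]]' 40
python3 -c "
from h import *
c=bot.camera('side');crop(c,220,130,340,250,5,'pics/s16.png')"
```

```text
time_s: 14.83
tool_pos: [0.4375, 0.0493, 0.2727]
ee_rot: [-0.0, 0.672, 0.74, -0.001]
contact_force: [0.6, 0.1, 0.1]
width: 0.0852
```

View pics/s16.png

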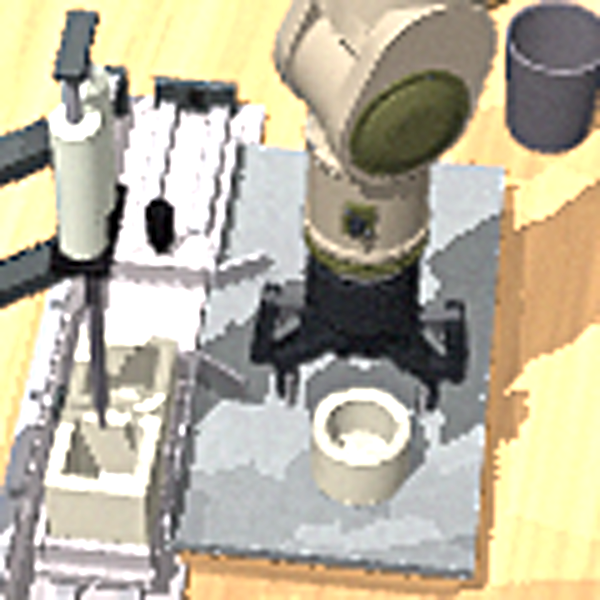

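```bash
python3 -m pendant '[[1,-0.005,0.005,0,0],[1,-0.005,0.005,-0.02,0],[1,-0.005,0.005,-0.035,0],[1,-0.005,0.005,-0.035,0]]'; python3 -m pendant '[[0.3,0,0,0,0],[0.3,0,0,0,0],[0.3,0,0,0,0],[0.3,0,0,0,0],[0.3,0,0,0,0],[0.3,0,0,0.001,0]]' 40
python3 -c "
from h import *
c=bot.camera('side');crop(c,220,130,340,250,5,'pics/s17.png')"
```

```text
time_s: 15.22
tool_pos: [0.4315, 0.0552, 0.2372]
ee_rot: [-0.0, 0.672, 0.741, -0.0]
contact_force: [0.9, -0.7, -1.0]
width: 0.0857
time_s: 15.72
tool_pos: [0.4318, 0.0549, 0.2398]
ee_rot: [0.0, 0.672, 0.74, 0.0]
contact_force: [-0.1, -0.2, -1.1]
width: 0.0682
```

View pics/s17.png

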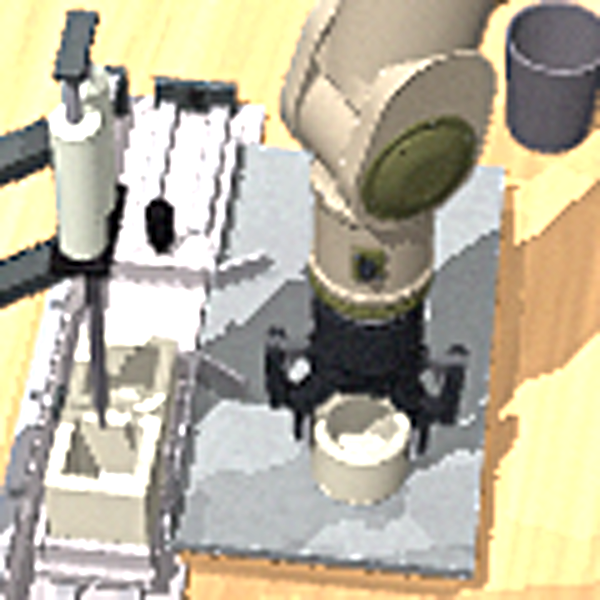

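```bash
python3 -m pendant '[[0.3,0.008,-0.017,-0.0015,0],[0.3,0.016,-0.034,-0.0015,0],[0.3,0.024,-0.051,-0.0015,0],[0.3,0.032,-0.068,-0.0015,0],[0.3,0.040,-0.085,-0.0015,0],[0.3,0.048,-0.102,-0.0015,0],[0.3,0.0546,-0.117,-0.0015,0],[0.3,0.0546,-0.117,-0.0015,0],[0.3,0.0546,-0.117,-0.0015,0]]'
python3 -c "
from h import *
c=bot.camera('side');crop(c,200,110,320,230,5,'pics/s18.png')
c=bot.camera('top');crop(c,240,110,400,230,5,'pics/t18.png')"
```

```text
time_s: 16.52
tool_pos: [0.4876, -0.0639, 0.2388]
ee_rot: [0.002, 0.673, 0.74, 0.001]
contact_force: [1.9, -4.1, 10.0]
width: 0.0679
```

View pics/s18.png

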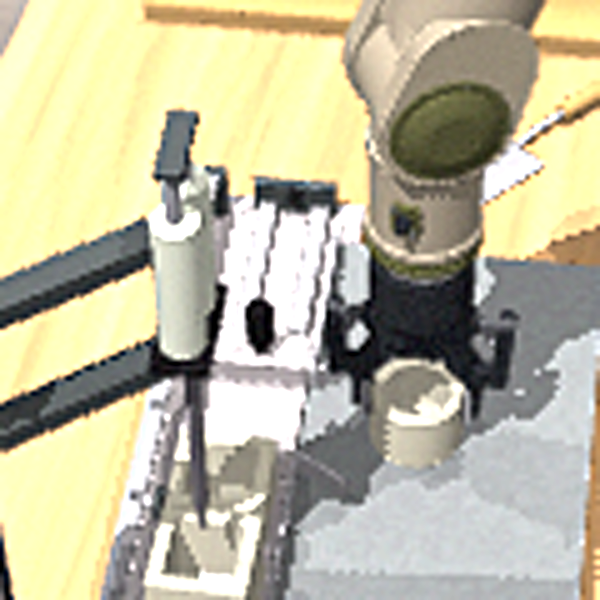

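View pics/t18.png

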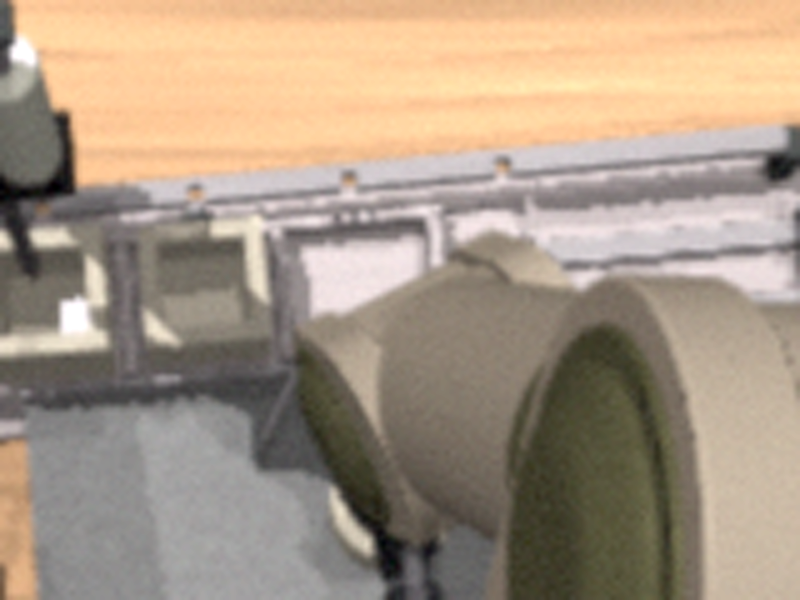

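```bash
python3 -c "
from h import *
c=bot.camera('top');s=bot.camera('side')
X=np.array([.9952,.0978]);Y=np.array([-.0978,.9952])
w=onz(s,(200+422/5-.4,110+467/5-.4),.046)[:2];print(w@X,w@Y)
w=onz(c,(240+330/5-.4,110+512/5-.4),.095)[:2];print(w@X,w@Y)
for w0 in (-.1093,-.1113,-.1133):
  u0=.478;a=np.linspace(0,6.28,90)
  P=lambda z:np.array([[*( (u0+.035*np.cos(t))*X+(w0+.035*np.sin(t))*Y),z] for t in a])
  lo=(proj(s,P(.0455))+.4-[200,110])*5; hi=(proj(c,P(.095))+.4-[240,110])*5;h2=(proj(s,P(.0955))+.4-[200,110])*5
  print(w0,'side low row',lo[:,1].max(),'side cols',h2[:,0].min(),h2[:,0].max(),'rim rows',h2[:,1].min(),h2[:,1].max(),'top left col',hi[:,0].min())
"
```

```text
0.47350729508509093 -0.0786056013628941
0.4750826714299989 -0.076974514027419
-0.1093 side low row 471.52326982728 side cols 374.56707117405557 469.17378011735224 rim rows 357.02356905231767 427.59299478436077 top left col 324.31478262628985
-0.1113 side low row 469.48458932079404 side cols 374.8798041474683 469.4184292566902 rim rows 355.07394157250417 425.5419917629348 top left col 327.9539230860101
-0.1133 side low row 467.4487868207269 side cols 375.1920893322526 469.66271627489675 rim rows 353.12709673960444 423.49396401363333 top left col 331.59314590120175
```

```bash
python3 -m pendant '[[0.3,-0.0003,0.0033,0.0007,0],[0.3,0.015,0.0048,0.0007,0],[0.3,0.03,0.0063,0.0007,0],[0.3,0.045,0.0078,0.0007,0],[0.3,0.045,0.0078,0.0007,0]]';python3 -m pendant '[[0.3,0.01,0.001,0,0],[0.3,0.02,0.002,0,0],[0.3,0.03,0.003,0,0],[0.3,0.03,0.003,0,0]]'
python3 -c "
from h import *
c=bot.camera('side');crop(c,200,110,320,230,5,'pics/s19.png')"
```

```text
time_s: 17.13
tool_pos: [0.5336, -0.0538, 0.2389]
ee_rot: [0.001, 0.672, 0.741, 0.001]
contact_force: [0.9, 0.5, 4.2]
width: 0.0677
time_s: 17.47
tool_pos: [0.5618, -0.0512, 0.2389]
ee_rot: [0.0, 0.672, 0.741, 0.0]
contact_force: [0.6, -0.4, 8.1]
width: 0.0677
```

View pics/s19.png

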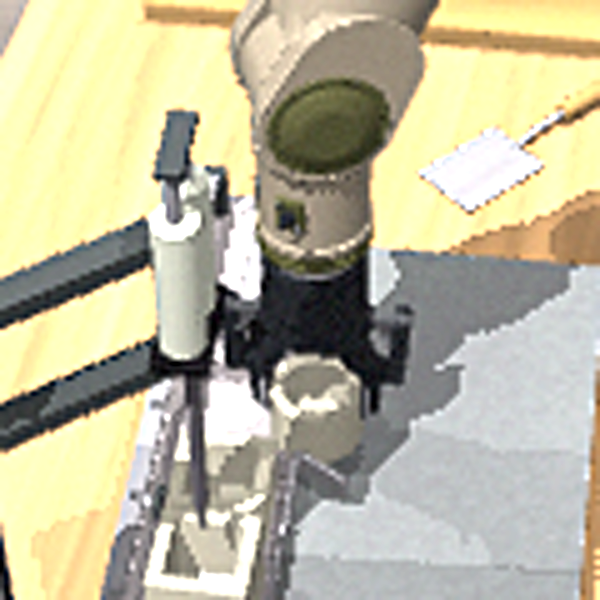

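```bash
python3 -m pendant '[[0.3,0.01,0.001,0,0],[0.3,0.02,0.002,0,0],[0.3,0.03,0.003,0,0],[0.3,0.04,0.004,0,0],[0.3,0.05,0.005,0,0],[0.3,0.05,0.005,0,0]]'; python3 -m pendant '[[0.3,0.003,0.0003,0,0],[0.3,0.006,0.0006,-0.0015,0],[0.3,0.006,0.0006,-0.0015,0]]';for i in 1 2 3; do python3 -m pendant '[[0.3,0.0015,0.0001,0,0],[0.3,0.0015,0.0001,0,0]]'|grep -v rot;done
```

```text
time_s: 18.02
tool_pos: [0.6119, -0.0461, 0.2384]
ee_rot: [0.0, 0.672, 0.741, 0.0]
contact_force: [-0.6, 0.5, -1.1]
width: 0.0681
time_s: 18.27
tool_pos: [0.6161, -0.0457, 0.2374]
ee_rot: [-0.001, 0.672, 0.741, -0.001]
contact_force: [-5.7, -1.4, 11.1]
width: 0.0679
time_s: 18.43
tool_pos: [0.6177, -0.0457, 0.2374]
contact_force: [-4.4, 0.9, 10.7]
width: 0.0681
time_s: 18.6
tool_pos: [0.6192, -0.0456, 0.2374]
contact_force: [-4.8, -1.2, 10.3]
width: 0.0678
time_s: 18.77
tool_pos: [0.62, -0.0455, 0.2374]
contact_force: [-8.6, -0.6, 13.8]
width: 0.0682
```

Fence contact is starting; push a bit more, release, retreat, then do the final nudge.

```bash
python3 -m pendant '[[0.3,0.002,0.0001,0,0],[0.3,0.002,0.0001,0,0]]'; python3 -m pendant '[[0.3,-0.002,0,0.0005,0],[1,-0.002,0,0.0005,0],[1,-0.002,0,0.0005,0],[1,-0.002,0,0.0005,0],[1,-0.002,0,0.0005,0],[1,-0.002,0,0.03,0],[1,-0.002,0,0.07,0],[1,-0.04,0,0.08,0],[1,-0.08,0,0.08,0],[1,-0.12,0,0.08,0],[1,-0.12,0,0.08,0]]'
python3 -c "
from h import *
c=bot.camera('side');crop(c,200,110,320,230,5,'pics/s20.png')"
```

```text
time_s: 18.93
tool_pos: [0.6207, -0.0454, 0.2375]
ee_rot: [-0.002, 0.672, 0.741, -0.003]
contact_force: [-14.9, 1.0, 20.7]
width: 0.068
time_s: 19.85
tool_pos: [0.4962, -0.0458, 0.3166]
ee_rot: [-0.002, 0.672, 0.741, -0.004]
contact_force: [-2.1, -0.9, -1.2]
width: 0.0856
```

View pics/s20.png

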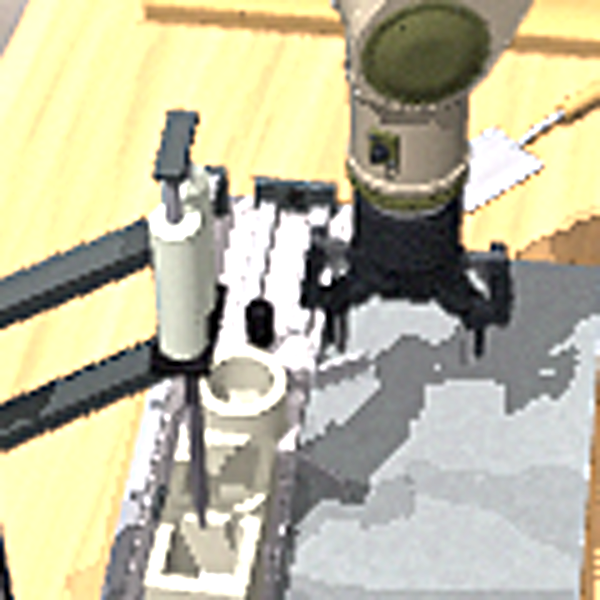

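```bash
python3 -m pendant '[[-1,0.02,-0.005,0,0],[-1,0.042,-0.011,0,0],[-1,0.042,-0.011,0,0],[-1,0.042,-0.011,-0.03,0],[-1,0.042,-0.011,-0.06,0],[-1,0.042,-0.011,-0.073,0],[-1,0.042,-0.011,-0.073,0],[-1,0.042,-0.011,-0.073,0],[-1,0.054,-0.0098,-0.073,0],[-1,0.064,-0.0088,-0.073,0],[-1,0.064,-0.0088,-0.073,0]]' 60;  for i in 1 2 3 4; do python3 -m pendant '[[-1,0.0025,0.0002,0,0],[-1,0.0025,0.0002,0,0]]'|grep -v rot;done
```

```text
time_s: 20.82
tool_pos: [0.5703, -0.0538, 0.2452]
ee_rot: [0.001, 0.672, 0.741, 0.002]
contact_force: [1.1, 0.4, -0.2]
width: -0.0003
time_s: 20.98
tool_pos: [0.5706, -0.054, 0.2445]
contact_force: [-0.1, -0.5, 0.6]
width: 0.0
time_s: 21.15
tool_pos: [0.572, -0.0539, 0.244]
contact_force: [-3.3, -1.0, 3.1]
width: 0.0003
time_s: 21.32
tool_pos: [0.5729, -0.0539, 0.2436]
contact_force: [-9.9, 0.1, 7.1]
width: 0.0
time_s: 21.48
tool_pos: [0.5738, -0.0539, 0.2433]
contact_force: [-18.5, -0.5, 11.2]
width: 0.0
```

```bash
python3 -m pendant '[[-1,-0.02,-0.002,0,0],[-1,-0.02,-0.002,0.04,0],[-1,-0.02,-0.002,0.08,0],[-1,-0.03,-0.04,0.1,0],[-1,-0.04,-0.08,0.1,0],[-1,-0.05,-0.12,0.1,0],[-1,-0.06,-0.16,0.1,0],[-1,-0.07,-0.2,0.1,0],[-1,-0.08,-0.24,0.1,0],[-1,-0.09,-0.28,0.1,0],[-1,-0.09,-0.28,0.1,0]]'
python3 -c "
from h import *
c=bot.camera('side');crop(c,190,130,340,310,3,'pics/s21.png')
c=bot.camera('top');crop(c,220,110,380,230,5,'pics/t21.png');cv2.imwrite('pics/t21f.png',c['img'][:,:,::-1])"
```

```text
time_s: 22.4
tool_pos: [0.4842, -0.3423, 0.3434]
ee_rot: [0.001, 0.676, 0.737, -0.002]
contact_force: [0.2, -2.5, 0.6]
width: -0.0002
```

View pics/s21.png

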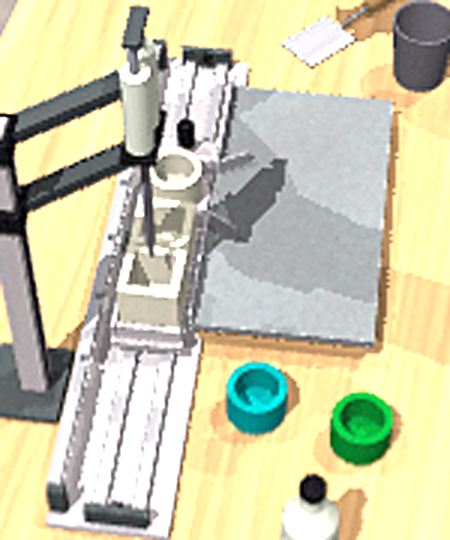

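View pics/t21.png

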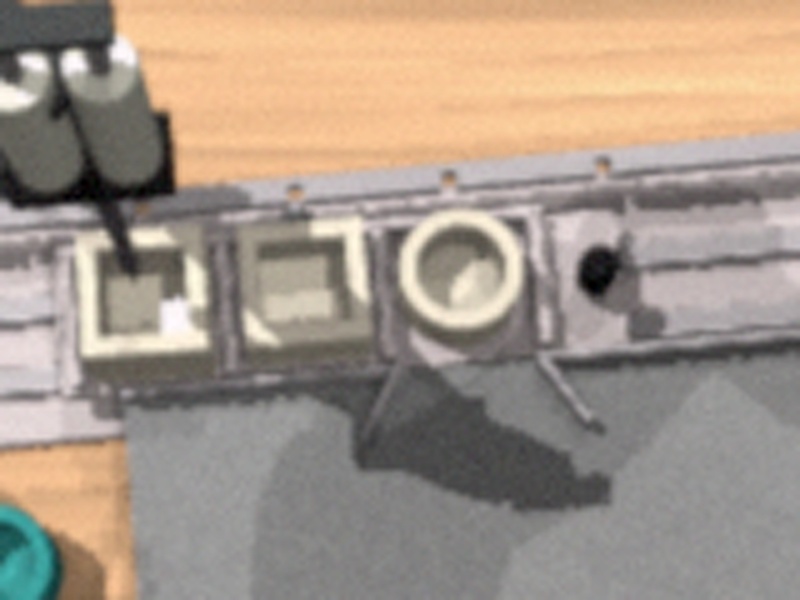

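View pics/t21f.png

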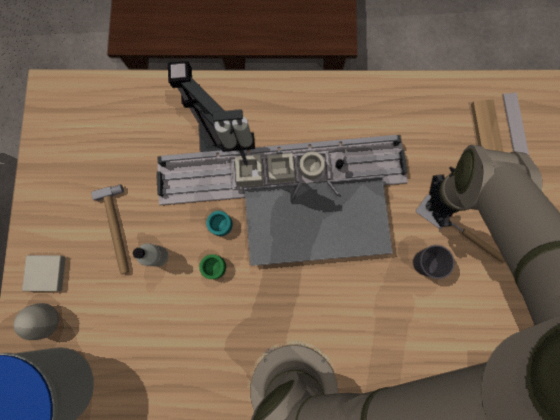

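```bash
python3 -c "
from h import *
c=bot.camera('top')
X=np.array([.9952,.0978]);Y=np.array([-.0978,.9952])
P=lambda u,v,z:onz(c,(220+u/5-.4,110+v/5-.4),z)[:2]
for n,ps,z in [('round',[(461,270)],.0935),('square',[(236,230),(364,219),(373,336),(243,347)],.0935),('tall',[(76,238),(204,228),(214,344),(82,357)],.1135),('knob',[(599,264)],.0915)]:
  w=np.mean([P(*p,z) for p in ps],axis=0);print(n,(w@X-.608).round(4),(w@Y+.1093).round(4))
print(bot.get_obs()['time_s'])"
```

```text
round 0.002 0.0017
square 0.0028 0.0898
tall 0.0005 0.1779
knob -0.0011 -0.0755
22.55
```

```bash
python3 -c "
from h import *
print(bot.finish_job())"
```

```text
the job is handed in; nothing more can be done
None
```

The carriage is loaded as asked, in the order asked, and I handed the job in at about 22.6 s of the 61 s.

- **Square mould:** I slid it through the gap into bay 2. I then pushed it against the fence with shut fingers, and it stood firm at about 18 N.
- **Carriage:** I gripped the knob and moved the carriage one station towards the nozzle. The arm travelled 90.3 mm along the rail, the knob measured 89.0 mm by camera, and the force had fallen to about 1 N along the rail at the end. I infer the click from these.
- **Round mould:** I slid it into bay 3 and pushed it home the same way, again firm at about 18 N.

In the last pictures all three moulds stand upright in their own bays. The bottle, the cup and the tools look unmoved, and the arm is clear of everything.

| Item | Measured from gap, x / y (mm) | Expected (mm) |
|---|---|---|
| Round mould | +2 / +2 | +3 / 0 |
| Square mould | +3 / +90 | +3 / +90 |
| Tall mould | +0.5 / +178 | +3 / +180 |
| Knob | −1 / −75.5 | 0 / −77 |

- **Camera differences:** they are up to about 2.5 mm, against a calibration good to about 2 mm. The tall mould's x reading is the loosest, and I had not measured that mould before the push.
- **Knob width:** the fingers closed to 20.5 mm on the knob, not the 24 mm stated. I did not find out why, and the grip held throughout.

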